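# Open the dial padlock of the ink box and hold it up

### The arm

A 6-joint arm with a two-finger parallel gripper is mounted at the origin on a cart in front of the work surface, level with it; the furniture and walls round the work are solid. World frame = base frame: x ahead of the robot, y to its left, z up, the work surface at z = 0. Lengths are in m, angles in rad, forces in N, time in s.
With the tool pointing down it reaches from about 0.4 to 0.825 m from the base axis. Payload 7 kg.
Tool frame: the origin (TCP) lies midway between the tips of the shut fingers; the grasp point (between the pads) lies 19 mm behind it; z points along the fingers, y is the direction in which the jaws open and shut (so a half turn about z gives the same grasp; the last joint's range is limited). The gripper opens to 88 mm and grips with 3 to 60 N. Pads are 19 mm wide; open, the fingers measure 130 mm over their backs; the gripper's body (78 mm by 193 mm) begins 47 mm behind the grasp point.
Start: joints at [-0.815, 0.359, 0.012, 0, -1.224, -0.288], TCP at [0.304, -0.602, 0.227] pointing down, gripper open.
Joint ranges: [-3.07, 3.07], [-1.43, 2.12], [-1.02, 1.25], [-3.03, 1.67], [-3.05, -0], [-3.03, 3.03]. Speed limits (rad/s): [2.39, 2.39, 3.01, 3.14, 3.14, 3.14].

### API

Orientations are given as a unit quaternion [w, x, y, z].
In Python, from cell import telemetry, viewer, order, finder gives the robot as it stands.
- The arm moves only by the shell command python3 -m jog 'ROWS'. ROWS is JSON, a list that holds one entry, the list of rows, each a list of 7 numbers: the turn, a rotation vector about the tool's x, y, z in degrees, then the shift along the tool's x, y, z in cm, then the gripper command: -1 is shut, 1 is fully open, values between are in proportion. In form: [[[ax, ay, az, tx, ty, tz, hand], ...]]. A call has 1 to 12 rows; each row is the pose to reach, as a shift and turn from the pose commanded when the call began, along the tool's axes at that moment; what a row does not reach only later rows make up. A row lasts 1/8 s, in which the tool goes at most 62.5 mm and 10.7 degrees, less where a joint would pass 70% of its speed; a pose out of reach is approached as far as the arm can. A call with a gripper value outside its range is refused whole. The fingers move at their own pace and stop on an object; the grip force is fixed at half the most. Time passes only in rows, so rows that repeat a pose let the fingers close. It gives the time, the measured TCP pose, the force and the opening at its end, in the units of the state.
- telemetry.state(): the state, without advancing time (a new reading comes with each control period).
- viewer.snapshot(name): name is "scene" or "top" or "wrist"; returns a dict with "pixels" (480x640x3 uint8, red, green, blue), "fx", "fy", "cx", "cy" (pixels), "D" ([k1, k2, p1, p2, k3] as OpenCV has them; the pictures are not rectified), "eye" and "orientation" of the camera in the world. Camera axes: x right, y down, z forward; pixel columns grow to the right and rows downward; lengths in m; the calibration is good to about 2 mm. A picture is of the moment at which its call begins. There is no depth.
- order.finish_job(): hands the job in, once; it reports no verdict.
Trained networks look in a picture, given as the dict that the camera call returned (one of the last four; its "shot" number tells which), for a name from the list of things; names that differ only in an ending like _2 or _b are one class to them, and where a whole thing is asked for, a point or a joint stands for the part that bears it (a point fixed in the world has none). Each returns a list of dicts, best first, with "confidence" (0 to 1); they miss things now and then, are a little off and sometimes report something else, mostly with a low value. They report only what shows in the picture. A call takes as long as a camera call.
- finder.boxes_of(query, picture): "at" ([row, column] in pixels, amid what is visible of it).
- finder.outline_of(query, picture): "mask" (480x640 bool, what is visible of it) and "at" ([row, column] in pixels, amid what is visible of it).
The state is a dict: "time_s": time; "joints": joint angles; "qd": joint speeds; "effort": joint torques, N m; "eef_pos": TCP position; "ee_rot": TCP orientation; "contact_force": force on the tool from outside, world axes, zero at the start; "wrist_torque": the same for the moment, N m; "width": opening from 0.0 (shut) to 1.0 (fully open).
Only numpy, scipy, OpenCV 4.12 (cv2) and the standard library are available. Lean on these libraries where they do the work, as an engineer would, in place of code of your own. Each camera call takes 0.05 s, during which the arm holds its last target. There are 200 camera calls.

### The job

Open the dial padlock on the hasp of the grey ink box: turn the dial clockwise until its white pointer clicks into the second notch clockwise of the index mark and no farther, then back anticlockwise until it clicks into the first notch anticlockwise of the index. Draw the lock body back from the staple to pull the shackle open, and slip the lock off the staple. Finish while still holding it up in the gripper, level, dial upward and shackle open, at least ten centimetres above the lid, and leave the two pots and the hand counter round the box where they are.

Things in the scene. Friction and masses are not known exactly. Their poses are not given: they have to be found in the camera images.
- ink_box: Grey painted steel box, 220 x 160 x 75 mm, fixed to the bench; two lid leaves with their flat top 75 mm above the bench. Origin: centre of the underside on the bench. +x runs from the lock to the rear hasp hinge; z up.
- staple (a point): Middle of the top bar of the hasp staple: an upside-down U of 5 mm round steel that stands on the lid in the box's y-z plane, posts 20.4 mm apart (centres), underside of the bar 23 mm above the lid, top 28 mm. The toe leg of the shackle passes through it under the bar.
- padlock: Loose brass padlock, about 0.5 kg, lying flat on the lid in front of the staple, dial up. Body 60 (x) x 52 (y) x 28 mm (z) with flat sides; origin: centre of its underside, below the dial's axis. +x points along the shackle legs from the body to the bow (roughly away from the robot), +z up through the dial.
- dial_top (a point): Centre of the top of the dial, 45.5 mm above the underside of the padlock. Black knurled knob of 30 mm diameter and 13 mm height above a 36 mm skirt that is 5 mm high on the padlock's upper face; it turns about the vertical and has a white pointer line from centre to rim.
- dial (a joint): Dial angle, rad: 0 with the pointer at the index (long thick mark on the shackle side), clockwise from above positive. 12 marked notches 0.524 apart; 0.04 N m clicks it on. Starts -1.3 to 0.3. Combination: clockwise to 1.047 (within 0.2; sets a hidden wheel, do not go past), then anticlockwise to -0.524 (within 0.12). If the first is overrun, turn back to -4.6 and begin again.
- shackle (a joint): How far the shackle is drawn out of the padlock body, in m: 0 shut, 0.020 fully open (hard stop). Locked, it gives 2 mm. With the combination dialled, pulling the body back draws it out against 2 to 3 N, 20 mm further than the first 9 mm of slack; it stays out by friction.
- hardener: Bystander: small pot with blue lid, 38 mm diameter, 66 mm high, standing on the bench to the right of the box; origin at its foot.
- ink_jar_white: Bystander: white ink pot, 54 mm diameter, 55 mm high, standing on the bench behind the box to the left; origin at its foot.
- bow (a point): Middle of the shackle's bow (centre line of the 8 mm bar), 62 mm before the padlock's origin when shut, 14 mm above the underside. Legs 32 mm apart: heel at padlock y = +16 mm, toe at y = -16 mm. Locked, the lock can be pulled back (-x) about 9 mm until the bow meets the inner staple post. The shackle is a rigid U that slides along x and does not swivel.
- body_front (a point): Middle of the padlock body's front face (the shackle side), 30 mm before its origin, 14 mm above the underside. With the shackle open the toe tip stands 14 mm in front of this face. To unhook, slide the open lock forward (+x), about 36 mm from where the pull stopped, until this face is about 7 mm short of the staple's centre plane: the staple then stands in the gap; lift straight up.
- tally_counter: Bystander: round hand tally counter, 54 x 51 x 27 mm, lying on the bench in front of the box; origin at its underside.

How it is judged:
On the way, in this order (a step that is already met when the one before it is completed fails the run):
1. the dial is at the first figure, the second notch clockwise of the index (within 0.25 rad) (value of joint dial between 0.8 and 1.3 rad), for 0.1 s.
2. the dial is back at the second figure, the first notch anticlockwise of the index, the shackle still shut (value of joint dial between -0.72 and -0.33 rad and value of joint shackle below 0.004 m), for 0.1 s.
3. the shackle is drawn open with the lock still on the lid (value of joint shackle above 0.016 m and height (world z) of padlock below 0.11 m), for 0.1 s.
At the end, for the whole second after the job is handed in: The open padlock (shackle drawn at least 14 mm) is held in the fingers, its underside more than 95 mm above the lid (0.17 m above the bench), level within 0.35 rad with the dial up, at rest and not touching the box (height (world z) of padlock above 0.17 m and value of joint shackle above 0.014 m and angle between padlock's own z axis and vertical below 0.35 rad and contact force between padlock and the fingers above 2 N and contact force between padlock and ink_box below 0.1 N and linear speed of padlock below 0.05 m/s); the arm keeps its last pose, push and grip.
It fails at once if a bystander (pot or hand counter) is moved by more than 30 mm (distance of any of hardener, ink_jar_white, tally_counter from where it was at the start of the episode above 0.03 m).
It fails at once if the lock is lifted while its shackle is still shut (height (world z) of padlock above 0.13 m and value of joint shackle below 0.01 m).
It also fails if it takes over 61 s, if anything falls off the work surface, if the arm or the gripper's body presses on something with over 40 N, if the wrist force passes 120 N, or if a joint passes its speed limit or range.

## Working session

There is one attempt and no reset: what is moved stays moved. The work goes in short steps, Python scripts to look and compute and a shell command to move; the robot and the scene stay as the last step left them, time stands still between calls to the robot, and variables do not carry over. Pictures are saved under pics/ and viewed, about 8 in all and at most 12, crops included, and the job is handed in when it is done.

```bash
mkdir -p pics; ls; cat > h.py <<'E'
import numpy as np, cv2
from scipy.spatial.transform import Rotation as R
from cell import telemetry, viewer, order, finder
def q2R(q): return R.from_quat([q[1],q[2],q[3],q[0]]).as_matrix()
def ray(s,at):
    K=np.array([[s["fx"],0,s["cx"]],[0,s["fy"],s["cy"]],[0,0,1.]])
    p=cv2.undistortPoints(np.array([[[at[1],at[0]]]],float),K,np.array(s["D"],float))[0,0]
    return np.array(s["eye"],float), q2R(s["orientation"])@np.array([p[0],p[1],1.])
def onz(s,at,z):
    e,d=ray(s,at); return e+d*(z-e[2])/d[2]
def proj(s,P):
    K=np.array([[s["fx"],0,s["cx"]],[0,s["fy"],s["cy"]],[0,0,1.]])
    Rm=q2R(s["orientation"]); p=(np.atleast_2d(P)-np.array(s["eye"]))@Rm
    return cv2.projectPoints(p.reshape(-1,1,3),np.zeros(3),np.zeros(3),K,np.array(s["D"],float))[0][:,0]
def save(s,name,crop=None,scale=1):
    im=s["pixels"][:,:,::-1]
    if crop: im=im[crop[0]:crop[1],crop[2]:crop[3]]
    if scale!=1: im=cv2.resize(im,None,fx=scale,fy=scale,interpolation=cv2.INTER_CUBIC)
    cv2.imwrite("pics/"+name,im)
def tool(st,v):  # world vector -> tool cm
    return q2R(st["ee_rot"]).T@np.array(v)*100
E
python3 - <<'E'
from h import *
st=telemetry.state(); print(st)
Z=dict(padlock=.09,dial_top=.1205,staple=.1005,ink_box=.075,bow=.089,body_front=.089,hardener=.03,ink_jar_white=.03,tally_counter=.013)
for c in("top","scene"):
    s=viewer.snapshot(c); save(s,c+"1.png"); print(c,s["eye"],s["orientation"],s["fx"])
    for k,z in Z.items():
        b=finder.boxes_of(k,s)[:2]
        for x in b: print(k,round(x["confidence"],2),np.round(x["at"]),np.round(onz(s,x["at"],z),3))
E
```

```text
pics
{'time_s': 0.0, 'joints': array([-8.14874016e-01,  3.59405721e-01,  1.10849239e-02, -3.48720192e-04,
       -1.22408629e+00, -2.88086553e-01]), 'qd': array([-1.44936498e-03,  5.77788482e-04,  7.80678523e-06,  2.88346072e-04,
        2.61403755e-04, -6.14814937e-04]), 'effort': array([-9.36293945e-04, -5.82717204e+01,  2.93064594e+01,  6.99743316e+00,
        6.87775886e-03, -1.53573164e-04]), 'eef_pos': array([ 0.30415402, -0.60206184,  0.2256221 ]), 'ee_rot': array([-2.59474479e-04, -2.31732629e-01,  9.72779170e-01,  7.79864992e-04]), 'contact_force': array([-0.55784234,  0.37744263,  0.37414333]), 'wrist_torque': array([-0.00154687,  0.05567209, -0.01043723]), 'width': 0.9982244708298584}
top [ 0.40690826 -0.20176546  1.11634513] [-0.0419664   0.71624911 -0.69463751  0.05200733] 579.7983161079333
padlock 0.95 [230. 311.] [ 0.569 -0.209  0.09 ]
dial_top 0.79 [230. 312.] [ 0.562 -0.211  0.121]
staple 0.77 [210. 320.] [ 0.603 -0.223  0.101]
ink_box 0.92 [208. 315.] [ 0.611 -0.215  0.075]
bow 0.75 [197. 318.] [ 0.629 -0.219  0.089]
body_front 0.67 [228. 308.] [ 0.571 -0.204  0.089]
hardener 0.84 [235. 415.] [ 0.574 -0.408  0.03 ]
ink_jar_white 0.65 [166. 228.] [ 0.696 -0.046  0.03 ]
tally_counter 0.89 [326. 275.] [ 0.395 -0.148  0.013]
scene [-0.25312053 -0.9532132   0.57863656] [-0.50121106  0.7605599  -0.35094972  0.21718748] 561.5976619888376
padlock 0.73 [245. 312.] [ 0.568 -0.198  0.09 ]
dial_top 0.64 [236. 318.] [ 0.558 -0.222  0.12 ]
staple 0.73 [265. 321.] [ 0.488 -0.293  0.1  ]
staple 0.31 [235. 313.] [ 0.593 -0.177  0.101]
ink_box 0.72 [264. 324.] [ 0.534 -0.258  0.075]
body_front 0.98 [245. 313.] [ 0.568 -0.2    0.089]
body_front 0.19 [235. 313.] [ 0.609 -0.161  0.089]
hardener 0.93 [295. 395.] [ 0.586 -0.403  0.03 ]
tally_counter 0.49 [290. 241.] [ 0.422 -0.121  0.013]
tally_counter 0.32 [235. 314.] [ 0.747 -0.041  0.013]
```

```bash
python3 - <<'E'
from h import *
s=viewer.snapshot("top"); save(s,"top2.png",(130,355,190,450),3)
E
```

```text
(no output)
```

View pics/top2.png

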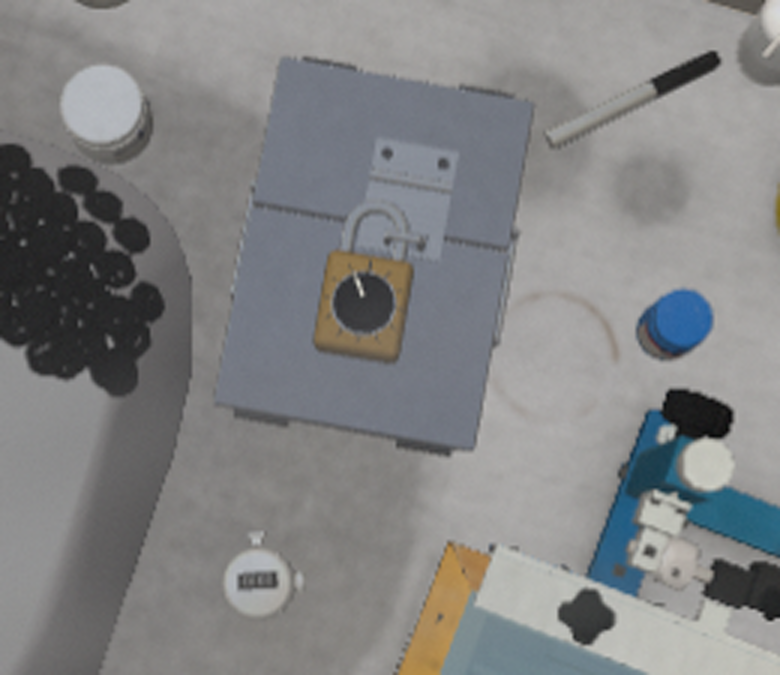

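```bash
python3 - <<'E'
from h import *
st=telemetry.state(); print(tool(st,np.array([.563,-.210,.24])-st["eef_pos"]))
E
```

```text
[-40.7841468   23.36681448  -1.34540275]
```

```bash
python3 -m jog '[[[0,0,0,0,0,-6,1],[0,0,0,0,0,-12,1],[0,0,0,-5,3,-15,1],[0,0,0,-10,6,-15,1],[0,0,0,-15,9,-15,1],[0,0,0,-20,12,-15,1],[0,0,0,-26,15,-15,1],[0,0,0,-31,18,-15,1],[0,0,0,-36,21,-11,1],[0,0,0,-40.8,23.4,-6,1],[0,0,0,-40.8,23.4,-3,1],[0,0,0,-40.8,23.4,-3,1]]]'
python3 - <<'E'
from h import *
s=viewer.snapshot("wrist"); save(s,"w1.png"); print(s["eye"],telemetry.state()["joints"])
for k,z in dict(padlock=.09,dial_top=.1205,staple=.1005,bow=.089,body_front=.089).items():
    for x in finder.boxes_of(k,s)[:2]: print(k,round(x["confidence"],2),np.round(x["at"]),np.round(onz(s,x["at"],z),4))
E
```

```text
time_s: 2.55
eef_pos: [0.5616, -0.2083, 0.2532]
ee_rot: [-0.003, -0.233, 0.973, 0.001]
contact_force: [-0.1, -0.0, 0.4]
width: 1.002
[ 0.49662142 -0.24185822  0.41225424] [-3.10066090e-02  2.20767555e-01 -1.12721272e-01  5.10034528e-04
 -1.23992319e+00 -1.07103670e+00]
padlock 0.77 [228. 316.] [ 0.5701 -0.208   0.09  ]
padlock 0.39 [217. 281.] [ 0.5741 -0.2364  0.09  ]
dial_top 0.79 [232. 314.] [ 0.5661 -0.2109  0.1205]
staple 0.56 [220. 278.] [ 0.575  -0.2372  0.1005]
bow 0.94 [281. 276.] [ 0.6251 -0.2171  0.089 ]
body_front 0.7 [232. 310.] [ 0.5752 -0.2108  0.089 ]
body_front 0.68 [ 75. 458.] [ 0.4203 -0.1672  0.089 ]
```

View pics/w1.png

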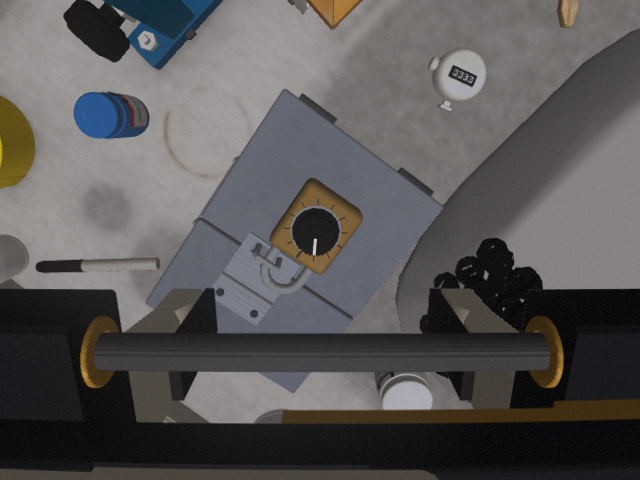

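```bash
cat >> h.py <<'E'
def warp(s,c,z,half=.06,ppm=5000):
    n=int(2*half*ppm); g=(np.arange(n)+.5)/ppm-half
    X,Y=np.meshgrid(g,g)   # column -> -y, row -> -x  (x up, y left)
    P=np.stack([c[0]-Y,c[1]-X,np.full_like(X,z)],-1).reshape(-1,3)
    m=proj(s,P).astype(np.float32).reshape(n,n,2)
    return cv2.remap(s["pixels"],m[...,0],m[...,1],cv2.INTER_CUBIC)
def lock(s,c=(.567,-.210),zl=.075,name=None):
    """body yaw/centre from brass on top face; pointer angle"""
    ppm=5000; half=.06
    w=warp(s,c,zl+.028); hsv=cv2.cvtColor(w,cv2.COLOR_RGB2HSV)
    m=((hsv[...,0]>8)&(hsv[...,0]<28)&(hsv[...,1]>100)&(hsv[...,2]>60)).astype(np.uint8)
    m=cv2.morphologyEx(m,cv2.MORPH_OPEN,np.ones((7,7)))
    k=max(cv2.findContours(m,0,2)[0],key=cv2.contourArea)
    (u,v),wh,a=cv2.minAreaRect(k)
    a=(a+45)%90-45; yaw=-a
    cen=(c[0]+half-v/ppm,c[1]+half-u/ppm)
    w2=warp(s,c,zl+.0455); g=w2.min(2).astype(int)
    u0,v0=(half+c[1]-cen[1])*ppm,(half+c[0]-cen[0])*ppm
    V,U=np.mgrid[:g.shape[0],:g.shape[1]]; r=np.hypot(U-u0,V-v0)/ppm
    b=(w2.max(2)<90)&(r<.03); b=cv2.morphologyEx(b.astype(np.uint8),cv2.MORPH_OPEN,np.ones((15,15)))
    kk=max(cv2.findContours(b,0,2)[0],key=cv2.contourArea); (ku,kv),kr=cv2.minEnclosingCircle(kk)
    dc=(c[0]+half-kv/ppm,c[1]+half-ku/ppm)
    p=(g>140)&(np.hypot(U-ku,V-kv)/ppm<.0155)
    pu,pv=U[p].mean(),V[p].mean()
    L=cv2.fitLine(np.stack([U[p],V[p]],1).astype(np.float32),2,0,.01,.01).ravel()
    d=L[:2]*np.sign(L[:2]@np.array([pu-ku,pv-kv]))
    pang=np.degrees(np.arctan2(d[0],-d[1]))   # cw from world +x
    print("body cen",np.round(cen,4),"wh mm",np.round(np.array(wh)/5,1),"yaw",round(yaw,1),"| knob",np.round(dc,4),"r",round(kr/5,1),"| pointer cw",round(pang,1),"n",p.sum(),"=> dial deg",round(pang+yaw,1))
    if name: cv2.imwrite("pics/"+name,np.hstack([w[...,::-1],w2[...,::-1]])[::1,::1][:, :,:] if w.shape[1]*2<=800 else cv2.resize(np.hstack([w,w2])[...,::-1],(800,400)))
E
python3 - <<'E'
from h import *
s=viewer.snapshot("wrist"); lock(s,name="l1.png")
s=viewer.snapshot("top"); lock(s)
E
```

```text
body cen [ 0.5531 -0.2073] wh mm [50.5 30.3] yaw -7.8 | knob [ 0.5657 -0.2101] r 18.1 | pointer cw -22.1 n 472 => dial deg -29.8
body cen [ 0.5449 -0.1929] wh mm [22.8 10.4] yaw -3.7 | knob [ 0.5494 -0.1873] r 29.1 | pointer cw 140.5 n 32 => dial deg 136.9
```

View pics/l1.png

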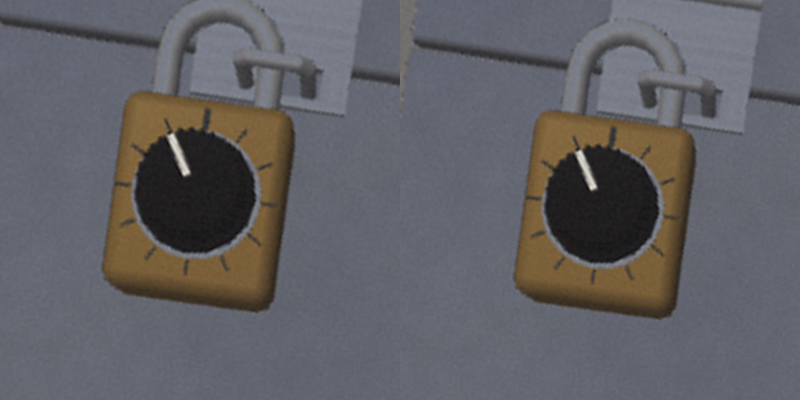

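```bash
python3 - <<'E'
from h import *
st=telemetry.state(); print(st["eef_pos"],tool(st,np.array([.566,-.2105,.113])-st["eef_pos"]))
E
```

```text
[ 0.56313282 -0.21034057  0.25793124] [-0.22238199 -0.12658229 14.49370976]
```

```bash
python3 -m jog '[[[0,0,0,-0.1,-0.1,4,1],[0,0,0,-0.2,-0.1,8,1],[0,0,0,-0.2,-0.1,11,1],[0,0,0,-0.2,-0.1,13,1],[0,0,0,-0.2,-0.1,13,1],[0,0,0,-0.2,-0.1,13,1]]]'
python3 - <<'E'
from h import *
st=telemetry.state(); print(tool(st,np.array([.566,-.2105,.1115])-st["eef_pos"]))
E
```

```text
time_s: 3.7
eef_pos: [0.5659, -0.21, 0.1278]
ee_rot: [0.001, -0.232, 0.973, -0.0]
contact_force: [-0.3, 0.2, 0.8]
width: 0.999
[ 0.01908789 -0.04707741  1.63265467]
```

```bash
python3 -m jog '[[[0,0,0,0,0,1,0.6],[0,0,0,0,0,1.6,0],[0,0,0,0,0,1.6,-1],[0,0,0,0,0,1.6,-1],[0,0,0,0,0,1.6,-1],[0,0,0,0,0,1.6,-1],[0,0,0,0,0,1.6,-1],[0,0,0,0,0,1.6,-1]]]'
```

```text
time_s: 4.7
eef_pos: [0.5654, -0.2098, 0.1108]
ee_rot: [0.0, -0.232, 0.973, -0.0]
contact_force: [0.3, -1.2, 0.1]
width: 0.331
```

```bash
python3 -m jog '[[[0,0,0,0,0,0.15,-1],[0,0,0,0,0,0.15,-1],[0,0,0,0,0,0.15,-1]]]'
```

```text
time_s: 5.08
eef_pos: [0.5655, -0.2098, 0.1106]
ee_rot: [0.0, -0.232, 0.973, -0.0]
contact_force: [-3.3, 1.3, 11.0]
width: 0.328
```

```bash
python3 -m jog '[[[0,0,9,0,0,0,-1],[0,0,18,0,0,0,-1],[0,0,27,0,0,0,-1],[0,0,36,0,0,0,-1],[0,0,45,0,0,0,-1],[0,0,54,0,0,0,-1],[0,0,63,0,0,0,-1],[0,0,72,0,0,0,-1],[0,0,80,0,0,0,-1],[0,0,86,0,0,0,-1],[0,0,88,0,0,0,-1],[0,0,88,0,0,0,-1]]]'
python3 - <<'E'
from h import *
st=telemetry.state(); print(st["joints"],st["wrist_torque"],2*np.degrees(np.arctan2(st["ee_rot"][2],st["ee_rot"][1])))
s=viewer.snapshot("wrist"); t=viewer.snapshot("top")
a=warp(s,(.567,-.21),.103)[...,::-1];b=cv2.resize(t["pixels"][190:270,270:350,::-1],(400,400),interpolation=cv2.INTER_CUBIC)
cv2.imwrite("pics/c1.png",np.hstack([cv2.resize(a,(400,400)),b]))
E
```

```text
time_s: 6.58
eef_pos: [0.5668, -0.2086, 0.1106]
ee_rot: [0.001, 0.509, 0.861, 0.001]
contact_force: [-0.7, 6.5, 10.3]
width: 0.33
[-2.99440409e-02  3.39028388e-01 -3.02205249e-01 -1.03127123e-03
 -9.26093647e-01 -2.60807070e+00] [ 2.53605108  0.04191274 -0.00255326] 118.81746173623137
```

View pics/c1.png

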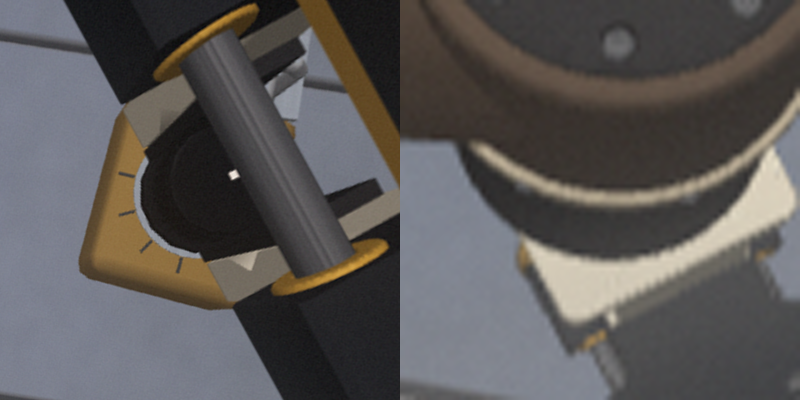

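```bash
python3 -m jog '[[[0,0,4,0,0,0,-1],[0,0,7,0,0,0,-1],[0,0,7,0,0,0,-1],[0,0,7,0,0,0,-1]]]'
python3 - <<'E'
from h import *
st=telemetry.state(); print(st["joints"][5],st["wrist_torque"],2*np.degrees(np.arctan2(st["ee_rot"][2],st["ee_rot"][1])))
s=viewer.snapshot("wrist")
a=warp(s,(.567,-.21),.103)
hsv=cv2.cvtColor(a,cv2.COLOR_RGB2HSV); m=((hsv[...,0]>8)&(hsv[...,0]<28)&(hsv[...,1]>100)).astype(np.uint8)
# left edge fit: leftmost brass per row ; bottom edge: lowest brass per column
r=np.arange(250,420)*600//600
L=[(y,np.where(m[y])[0].min()) for y in range(220,360)]; L=np.array(L)
B=np.array([(x,np.where(m[:,x])[0].max()) for x in range(160,300)])
f=lambda A:np.degrees(np.arctan(np.median(np.diff(A[:,1][::30])/30)))
print("left",np.degrees(np.arctan(np.polyfit(L[:,0],L[:,1],1)[0])),"bottom",np.degrees(np.arctan(np.polyfit(B[:,0],B[:,1],1)[0])))
cv2.imwrite("pics/c2.png",cv2.resize(a[...,::-1],(400,400)))
E
```

```text
time_s: 7.18
eef_pos: [0.5669, -0.2087, 0.1107]
ee_rot: [0.001, 0.56, 0.828, 0.001]
contact_force: [0.3, 6.3, 9.5]
width: 0.334
-2.729772793723826 [ 2.14741747 -0.10414619 -0.05129108] 111.84387645027734
left -14.213632224956228 bottom 14.175244046105133
```

View pics/c2.png

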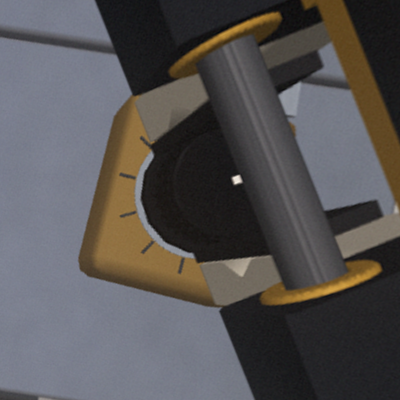

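```bash
python3 -m jog '[[[0,0,-9,0,0,0,-1],[0,0,-18,0,0,0,-1],[0,0,-27,0,0,0,-1],[0,0,-36,0,0,0,-1],[0,0,-45,0,0,0,-1],[0,0,-54,0,0,0,-1],[0,0,-63,0,0,0,-1],[0,0,-72,0,0,0,-1],[0,0,-80,0,0,0,-1],[0,0,-86,0,0,0,-1],[0,0,-88,0,0,0,-1],[0,0,-88,0,0,0,-1]]]'
python3 - <<'E'
from h import *
st=telemetry.state(); print(st["joints"][5],st["wrist_torque"],2*np.degrees(np.arctan2(st["ee_rot"][2],st["ee_rot"][1])))
s=viewer.snapshot("wrist")
a=warp(s,(.567,-.21),.103)
cv2.imwrite("pics/c3.png",cv2.resize(a[...,::-1],(400,400)))
E
```

```text
time_s: 8.72
eef_pos: [0.5659, -0.2112, 0.1107]
ee_rot: [0.001, -0.172, 0.985, -0.001]
contact_force: [-0.6, -6.6, 7.5]
width: 0.331
-1.1932503485807298 [-2.39784295  0.51023646 -0.02231447] 199.86193062538004
```

View pics/c3.png

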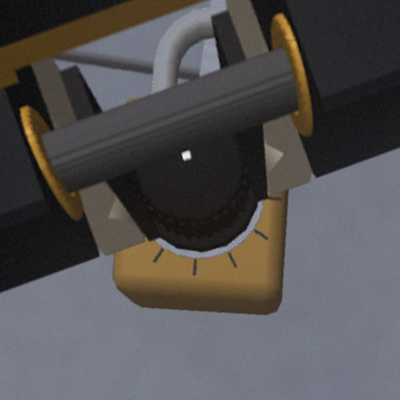

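```bash
python3 -m jog '[[[0,0,-6,0,0,0,-1],[0,0,-11,0,0,0,-1],[0,0,-11,0,0,0,-1],[0,0,-11,0,0,0,-1],[0,0,-11,0,0,-0.1,-1],[0,0,-11,0,0,-0.15,0.0],[0,0,-11,0,0,-0.15,0.3],[0,0,-11,0,0,-0.15,0.6],[0,0,-11,0,0,-0.15,0.6]]]'
python3 - <<'E'
from h import *
st=telemetry.state(); print(st["joints"][5],2*np.degrees(np.arctan2(st["ee_rot"][2],st["ee_rot"][1])))
E
python3 -m jog '[[[0,0,0,0,0,-3,1],[0,0,0,0,0,-8,1],[0,0,0,0,0,-13,1],[0,0,0,0,0,-13,1],[0,0,0,0,0,-13,1]]]'
python3 - <<'E'
from h import *
s=viewer.snapshot("wrist"); lock(s,name="l2.png")
E
```

```text
time_s: 9.9
eef_pos: [0.5652, -0.2094, 0.1103]
ee_rot: [-0.0, -0.266, 0.964, 0.0]
contact_force: [0.1, 0.6, 0.7]
width: 0.723
-1.0018137006348298 210.8156234156766
time_s: 10.52
eef_pos: [0.565, -0.2093, 0.2403]
ee_rot: [0.0, -0.266, 0.964, 0.0]
contact_force: [-0.8, -0.4, -0.5]
width: 0.999
body cen [ 0.5526 -0.2081] wh mm [50.5 30.5] yaw -4.9 | knob [ 0.5657 -0.2104] r 18.1 | pointer cw -25.4 n 496 => dial deg -30.2
```

View pics/l2.png

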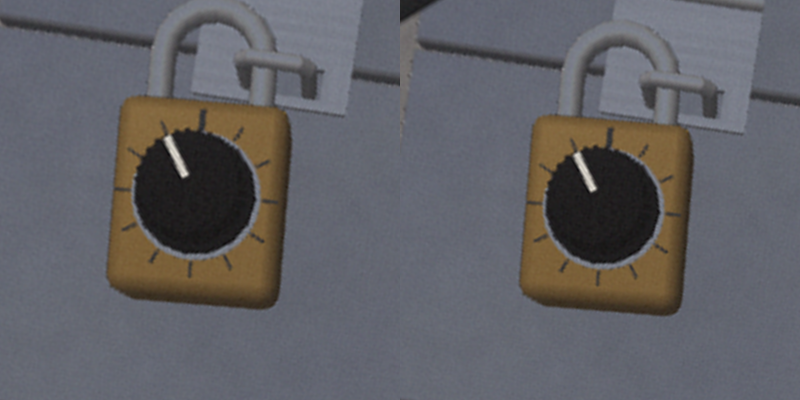

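```bash
python3 -m jog '[[[0,0,10,0,-0.1,3,1],[0,0,20,0,-0.1,6,1],[0,0,30,0,-0.1,9,1],[0,0,36,0,-0.1,12,1],[0,0,36,0,-0.1,14.5,1],[0,0,36,0,-0.1,15.4,1],[0,0,36,0,-0.1,15.9,1],[0,0,36,0,-0.1,15.9,0.5],[0,0,36,0,-0.1,15.9,0.3],[0,0,36,0,-0.1,15.9,-1],[0,0,36,0,-0.1,15.9,-1],[0,0,36,0,-0.1,15.9,-1]]]'
python3 -m jog '[[[0,0,0,0,0,0,-1],[0,0,0,0,0,0,-1],[0,0,0,0,0,0,-1]]]'
python3 - <<'E'
from h import *
st=telemetry.state(); print(2*np.degrees(np.arctan2(st["ee_rot"][2],st["ee_rot"][1]))-90, q2R(st["ee_rot"]).round(3).tolist(),st["wrist_torque"])
# box yaw from mask in top view
s=viewer.snapshot("top"); k=finder.outline_of("ink_box",s)[0]
s=viewer.snapshot("wrist"); save(s,"w3.png")
E
```

```text
time_s: 12.08
eef_pos: [0.566, -0.2104, 0.082]
ee_rot: [0.0, 0.045, 0.999, 0.0]
contact_force: [0.3, 2.1, 3.0]
width: 0.593
time_s: 12.45
eef_pos: [0.566, -0.2104, 0.082]
ee_rot: [0.0, 0.045, 0.999, 0.0]
contact_force: [-1.1, 3.1, 6.1]
width: 0.591
84.81102346800338 [[-0.996, 0.09, 0.001], [0.09, 0.996, 0.0], [-0.001, 0.0, -1.0]] [ 1.11198202  0.35803718 -0.04626659]
```

```bash
python3 -m jog '[[[0,0,0,0.3,0,0,-1],[0,0,0,0.6,0,0,-1],[0,0,0,0.9,0,0,-1],[0,0,0,1.2,0,0,-1],[0,0,0,1.5,0,0,-1],[0,0,0,1.8,0,0,-1],[0,0,0,2.1,0,0,-1],[0,0,0,2.3,0,0,-1],[0,0,0,2.5,0,0,-1],[0,0,0,2.5,0,0,-1]]]'
```

```text
time_s: 13.85
eef_pos: [0.5415, -0.2086, 0.082]
ee_rot: [0.001, 0.045, 0.999, -0.0]
contact_force: [4.4, -2.4, 1.7]
width: 0.589
```

```bash
python3 -m jog '[[[0,0,0,0.2,0,0,-1],[0,0,0,0.4,0,0,-1],[0,0,0,0.4,0,0,-1]]]'; python3 -m jog '[[[0,0,0,0.1,0,0,-1],[0,0,0,0.2,0,0,-1],[0,0,0,0.2,0,0,-1]]]'
```

```text
time_s: 14.22
eef_pos: [0.5384, -0.2085, 0.082]
ee_rot: [0.002, 0.045, 0.999, -0.0]
contact_force: [7.1, -4.1, -0.7]
width: 0.592
time_s: 14.6
eef_pos: [0.5379, -0.2086, 0.0821]
ee_rot: [0.003, 0.045, 0.999, -0.001]
contact_force: [12.2, -6.2, -4.8]
width: 0.59
```

```bash
python3 - <<'E'
from h import *
s=viewer.snapshot("wrist"); a=warp(s,(.58,-.21),.089)[...,::-1]
t=viewer.snapshot("scene"); b=cv2.resize(t["pixels"][200:300,260:360,::-1],(400,400),interpolation=cv2.INTER_CUBIC)
cv2.imwrite("pics/o1.png",np.hstack([cv2.resize(a,(400,400)),b]))
E
```

```text
(no output)
```

View pics/o1.png

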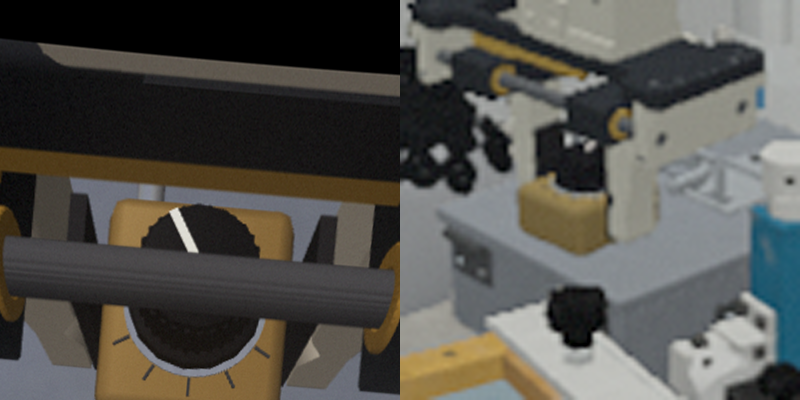

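```bash
python3 -m jog '[[[0,0,0,-0.5,0,-0.05,-1],[0,0,0,-1,0,-0.05,-1],[0,0,0,-1.5,0,-0.05,-1],[0,0,0,-2,0,-0.05,-1],[0,0,0,-2.5,0,-0.05,-1],[0,0,0,-3,0,-0.05,-1],[0,0,0,-3.4,0,-0.05,-1],[0,0,0,-3.8,0,-0.05,-1],[0,0,0,-3.8,0,-0.05,-1],[0,0,0,-3.8,0,-0.05,-1]]]'
```

```text
time_s: 15.95
eef_pos: [0.569, -0.2114, 0.082]
ee_rot: [-0.003, 0.046, 0.999, -0.0]
contact_force: [-8.3, 0.0, 11.9]
width: 0.59
```

```bash
python3 -m jog '[[[0,0,0,0.3,0,0,-1],[0,0,0,0.3,0,-0.2,-1],[0,0,0,0.3,0,-0.25,-1],[0,0,0,0.3,0,-0.25,-1]]]'
python3 -m jog '[[[0,0,0,-0.2,0,0,-1],[0,0,0,-0.4,0,0,-1],[0,0,0,-0.6,0,0,-1],[0,0,0,-0.6,0,0,-1]]]'
```

```text
time_s: 16.45
eef_pos: [0.569, -0.2106, 0.0837]
ee_rot: [-0.001, 0.045, 0.999, 0.0]
contact_force: [-0.0, 0.2, -4.2]
width: 0.592
time_s: 16.95
eef_pos: [0.5759, -0.2114, 0.0845]
ee_rot: [0.0, 0.045, 0.999, 0.0]
contact_force: [0.3, -0.5, -5.1]
width: 0.59
```

```bash
python3 -m jog '[[[0,0,0,0.2,0,0,-1],[0,0,0,0.2,0,0,-1],[0,0,0,0.2,0,-0.3,-1],[0,0,0,0.2,0,-0.6,-1],[0,0,0,0.2,0,-0.9,-1],[0,0,0,0.2,0,-0.9,-1]]]'
```

```text
time_s: 17.7
eef_pos: [0.574, -0.2112, 0.094]
ee_rot: [0.0, 0.045, 0.999, -0.0]
contact_force: [-0.1, -0.4, -4.5]
width: 0.592
```

```bash
python3 -m jog '[[[0,0,0,0,0,-0.5,-1],[0,0,0,0,0,-1,-1],[0,0,0,0,0,-2,-1],[0,0,0,0,0,-3.5,-1],[0,0,0,0,0,-5,-1],[0,0,0,0,0,-7,-1],[0,0,0,0,0,-9,-1],[0,0,0,0,0,-11,-1],[0,0,0,0,0,-12,-1],[0,0,0,0,0,-12,-1],[0,0,0,0,0,-12,-1],[0,0,0,0,0,-12,-1]]]'
python3 - <<'E'
from h import *
st=telemetry.state(); print(np.abs(st["qd"]).max())
s=viewer.snapshot("wrist"); a=warp(s,(.6,-.21),.21,half=.07)[...,::-1]
t=viewer.snapshot("scene"); b=cv2.resize(t["pixels"][170:290,260:380,::-1],(400,400),interpolation=cv2.INTER_CUBIC)
cv2.imwrite("pics/o2.png",np.hstack([cv2.resize(a,(400,400)),b]))
t=viewer.snapshot("top")
for k,z in dict(hardener=.03,ink_jar_white=.03,tally_counter=.013).items():
    for x in finder.boxes_of(k,t)[:1]: print(k,np.round(onz(t,x["at"],z),3))
E
```

```text
time_s: 19.2
eef_pos: [0.5732, -0.2111, 0.2126]
ee_rot: [-0.001, 0.045, 0.999, 0.0]
contact_force: [-0.1, -0.8, -5.1]
width: 0.59
0.005034472721202437
hardener [ 0.568 -0.405  0.03 ]
tally_counter [ 0.401 -0.15   0.013]
```

View pics/o2.png

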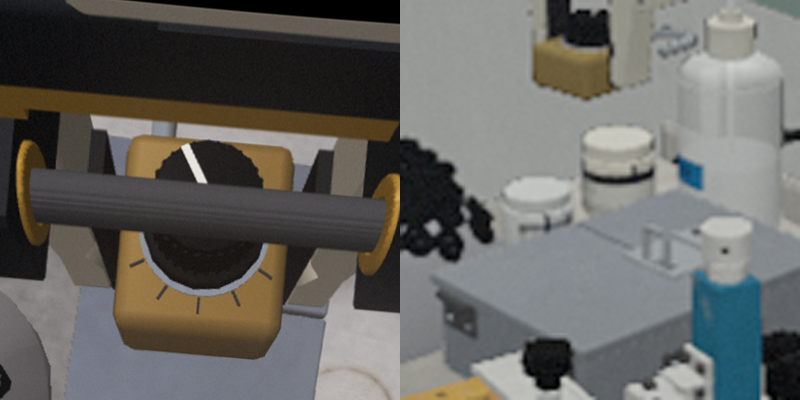

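```bash
python3 -c "
from h import *
print(order.finish_job())"
```

```text
the job is handed in; nothing more can be done
None
```

The padlock is off the staple and held up in the gripper, and I handed the job in after about 19 s of robot time.

**Dial:** I gripped the knob and turned it clockwise to about +58° by my estimate. That is a reading of the tool's turn less the lock body's own turn of about 7°. The knob was hidden by the gripper at that point, so this was not seen directly. I then turned it back, and the wrist picture showed the pointer at -30.2°.

**Opening:** I pulled the body back about 28 mm, with 4–7 N while it drew and 12 N at the stop. The scene picture showed the shackle drawn out, but I did not measure its travel.

**Unhooking:** The first slide forward was blocked about 31 mm along, probably by the lower edge of the hasp plate. I lifted the lock about 2 mm, slid it on freely to about 36 mm, and lifted it without contact.

**Last checks:**
- **Lock:** the tool point is at 0.213 m, so the lock's underside is about 0.205 m above the bench. It is level with the dial up. The measured load is about 5 N, which matches the lock's weight, and the arm is at rest.
- **Box:** the staple is empty in the scene picture.
- **Bystanders:** the small blue pot and the hand counter are within about 6 mm of their first readings, which is measurement noise. The network did not find the white pot in the last top view. It shows standing upright behind the box in the scene picture, and the arm stayed away from it.

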